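Clear the welding plate into the catch tray

ROBOT

A 6-joint arm with a two-finger parallel gripper is mounted at the origin on the work surface. World frame = base frame: x ahead of the robot, y to its left, z up, the work surface at z = 0. Lengths are in m, angles in rad, forces in N, time in s.
With the tool pointing down it reaches from about 0.375 to 0.75 m from the base axis. Payload 9 kg.
Tool frame: the origin (TCP) lies at the very end of the fingers, on their centre line; the grasp point (between the pads) lies 19 mm behind it (arm.grip_point_offset is the distance from the TCP to the grasp point, in m); z points along the fingers, x is the direction in which the jaws open and shut, and the axes are right-handed (so a half turn about z gives the same grasp; the last joint's range is limited). The gripper opens to 85 mm and grips with 20 to 120 N. Pads are 22 mm wide; open, the fingers measure 114 mm over their backs; the gripper's body (76 mm by 85 mm) begins 54 mm behind the grasp point. The pads swing forward as they close: fully open they stand 13 mm farther back than shut.
Start: joints at [-1.425, 0.104, 0.097, 1.564, 0, 1.353], TCP at [0.214, -0.561, 0.204] pointing down, gripper open.
Joint ranges: [-2.99, 2.99], [-0.84, 1.86], [-1.1, 1.16], [-1.84, 2.11], [-1.51, 1.56], [-3.14, 3.14]. Speed limits (rad/s): [2.22, 2.22, 2.57, 3.14, 3.14, 3.14].

INTERFACE

Orientations are given as [roll, pitch, yaw] about the fixed x, y, z axes, in that order (R = Rz(yaw) Ry(pitch) Rx(roll)).
In Python, from workcell import arm, optics gives the robot as it stands.
- The arm moves only by the tool apply_moves, never from a script. Its argument "moves" is a list of rows, each a list of 7 numbers: the shift along the tool's x, y, z in m, then the turn, a rotation vector about the tool's x, y, z in rad, then the gripper command: -1 is shut, 1 is fully open, values between are in proportion. In form: [[dx, dy, dz, ax, ay, az, fingers], ...]. A call has 1 to 20 rows; each row shifts and turns the commanded pose from where the row before left it, along the tool's axes as they then stand; what a row does not reach is not made up. A row lasts 1/8 s, in which the tool goes at most 62.5 mm and 10.7 degrees, less where a joint would pass 70% of its speed; a pose out of reach is approached as far as the arm can. A call with a gripper value outside its range is refused whole. The fingers move at their own pace and stop on an object; "squeeze" is the grip in N (left out, the last holds). Time passes only in rows, so rows that do not move let the fingers close. It gives the time, the measured TCP pose, the force and the opening at its end, in the units of the state.
- arm.observe(): the state, without advancing time (a new reading comes with each control period).
- optics.snapshot(name): name is "scene" or "side" or "wrist"; returns a dict with "image" (420x560x3 uint8, blue, green, red), "fx", "fy", "cx", "cy" (pixels), "k1" (the pictures are not rectified: a ray, as slopes to the right and down, at radius r is drawn at 1 + k1 r^2 times it, then the intrinsics apply), "extrinsics" (4x4, takes a point from camera to world coordinates); the wrist camera has in their place "mount" (4x4, takes a point from camera to tool coordinates, whose origin is the TCP and whose axes are the tool frame's). Camera axes: x right, y down, z forward; pixel columns grow to the right and rows downward; lengths in m; the calibration is good to about 2 mm. A picture is of the moment at which its call begins: read the wrist's pose just before it. There is no depth.
- arm.hand_in(): hands the job in, once; it reports no verdict.
The state is a dict: "t": time; "q": joint angles; "dq": joint speeds; "tau": joint torques, N m; "tcp_pos": TCP position; "orientation": TCP orientation; "wrist_force": force on the tool from outside, world axes, zero at the start; "wrist_torque": the same for the moment, N m; "grip_width": opening from 0.0 (shut) to 1.0 (fully open).
Only numpy, scipy, OpenCV 4.12 (cv2) and the standard library are available. Lean on these libraries where they do the work, as an engineer would, in place of code of your own. Each camera call takes 0.05 s, during which the arm holds its last target.

TASK

With the scraper, hook the near rim of the yellow tray from inside and drag the tray out from under the low shelf until it sits against the raised plate; then sweep all four off-cuts over that edge of the plate into the tray, leave the tray there, and stand the scraper upright back in the middle of its rubber mat. Touch the tray and the off-cuts only with the scraper, never with the gripper or arm, and do not disturb the bracket, can, brush or clamp.

Things in the scene. Friction and masses are not known exactly. Their poses are not given: they have to be found in the camera images.
- plate: raised steel plate fixed to the bench, 200 (x) x 260 (y) x 40 mm high. Origin: centre of its underside, so its top is at z = 40 mm. Its own +y side is the edge over which the off-cuts must go. A bracket stands on its strip at own x = +55 to +89 mm; the strip from own x = -90 to +30 mm is where the off-cuts lie (own y -50 to +80 mm) and is otherwise clear; the strip behind them (own y -130 to -62 mm) is clear of everything but the bracket
- plate_edge (a point): point on the plate's top edge at its own +y side, in the middle of the off-cuts' strip (plate's own x = -30, y = +130, z = 40 mm); axes as the plate's
- tray: yellow open tray, loose on the bench, outside 180 (x) x 170 (y) x 30 mm high, walls and floor 4 mm, about 0.6 kg. Origin: centre of its underside. Stands 45 to 115 mm off the plate's +y edge, opposite the off-cuts' strip, turned at most 0.08 rad from the plate; its own -y wall is the near wall, towards the plate, and its rear runs under the low shelf. Slides with about 2 to 8 N
- tray_lip (a point): middle of the top of the outer face of the tray's near wall (tray's own x = 0, y = -85, z = 30 mm); axes as the tray's
- shelf: low plywood shelf fixed to the bench over the rear of the tray: board 290 (x) x 200 (y) mm, from 60 to 72 mm above the bench, two small bins (to 122 mm high) on its rear half. Origin: on the bench below the board's centre; the board's front edge, its own y = -100 mm, is 75 mm or more beyond the outer face of the tray's near wall at the start. Legs beyond own x = +-129 mm
- scraper: scraper: wooden block with a steel sole, 120 (x) x 36 (y) x 40 mm high, and on top an upright orange grip, 60 (x) x 24 (y) mm, from 40 to 92 mm above the sole; about 0.28 kg. Origin: centre of the sole. Its sweeping faces look to own +y and -y (either will do); grip it from above across the 24 mm. Stands on the mat at the start
- mat: black rubber mat fixed to the bench, 170 (x) x 140 (y) x 4 mm high: the scraper's place. Origin: centre of its underside
- offcut0: loose rectangular off-cut, green, 22 x 14 x 14 mm, about 25 g, on the plate. Origin: centre of its underside
- offcut1: loose rectangular off-cut, copper, 18 x 18 x 12 mm, about 25 g, on the plate. Origin: centre of its underside
- offcut2: loose rectangular off-cut, red, 24 x 16 x 10 mm, about 25 g, on the plate. Origin: centre of its underside
- offcut3: loose rectangular off-cut, bare aluminium, 16 x 16 x 16 mm, about 25 g, on the plate. Origin: centre of its underside
- bracket: bare steel T-shaped bracket standing on the plate's far strip: foot 34 x 80 x 8 mm, upright web 8 x 80 mm to 50 mm above the plate. Origin: centre of its underside. Not to be disturbed
- spray_can: green can with a pale label, 60 mm across, 150 mm tall, upright behind the plate. Origin: centre of underside. Not to be disturbed
- wire_brush: flat brush with wooden handle, about 200 mm long, lying behind the plate. Not to be disturbed
- clamp: blue C-shaped clamp 120 mm long, 16 mm high, lying flat behind the plate. Not to be disturbed
Mind the look-alikes: they are no part of the job. Leave any purple look-alike of the scraper alone. Several things have the shape of the mat; the one meant has the colours described above.

How it is judged:
On the way, in this order (a step that is already met when the one before it is completed fails the run):
1. the tray has been dragged against the plate while all four off-cuts still lie on the plate (y of tray_lip in the frame of plate_edge between -0.006 and 0.01 m and x of tray_lip in the frame of plate_edge between -0.035 and 0.035 m and z of offcut0 in the frame of plate between 0.03 and 0.06 m and y of offcut0 in the frame of plate between -0.13 and 0.13 m and z of offcut1 in the frame of plate between 0.03 and 0.06 m and y of offcut1 in the frame of plate between -0.13 and 0.13 m and z of offcut2 in the frame of plate between 0.03 and 0.06 m and y of offcut2 in the frame of plate between -0.13 and 0.13 m and z of offcut3 in the frame of plate between 0.03 and 0.06 m and y of offcut3 in the frame of plate between -0.13 and 0.13 m), for 0.2 s.
2. all four off-cuts lie in the tray, which is still against the plate (y of tray_lip in the frame of plate_edge between -0.006 and 0.01 m and x of tray_lip in the frame of plate_edge between -0.035 and 0.035 m and x of offcut0 in the frame of tray between -0.088 and 0.088 m and y of offcut0 in the frame of tray between -0.083 and 0.083 m and z of offcut0 in the frame of tray between -0.002 and 0.028 m and x of offcut1 in the frame of tray between -0.088 and 0.088 m and y of offcut1 in the frame of tray between -0.083 and 0.083 m and z of offcut1 in the frame of tray between -0.002 and 0.028 m and x of offcut2 in the frame of tray between -0.088 and 0.088 m and y of offcut2 in the frame of tray between -0.083 and 0.083 m and z of offcut2 in the frame of tray between -0.002 and 0.028 m and x of offcut3 in the frame of tray between -0.088 and 0.088 m and y of offcut3 in the frame of tray between -0.083 and 0.083 m and z of offcut3 in the frame of tray between -0.002 and 0.028 m), for 0.2 s.
At the end, for the whole second after the job is handed in: Tray rim within 10 mm of the plate's +y edge and 35 mm sideways of the marked edge point; all four off-cuts inside the tray, below its rim; scraper upright (0.1 rad) on the mat, within 40 mm of its centre; all at rest (all of step 2 and horizontal distance between scraper and mat below 0.04 m and angle between scraper's own z axis and vertical below 0.1 rad and z of scraper in the frame of mat between -0.001 and 0.01 m and linear speed of each of offcut0, offcut1, offcut2, offcut3, tray, scraper below 0.02 m/s); the robot touches nothing.
It fails at once if the gripper or arm touched an off-cut or the tray (more than 1 N) (contact force between any of the fingers, the arm and offcut0 above 1 N or contact force between any of the fingers, the arm and offcut1 above 1 N or contact force between any of the fingers, the arm and offcut2 above 1 N or contact force between any of the fingers, the arm and offcut3 above 1 N or contact force between any of the fingers, the arm and tray above 1 N).
It fails at once if the bracket, can, brush or clamp was moved more than 15 mm (distance of any of bracket, spray_can, wire_brush, clamp from where it was at the start of the episode above 0.015 m).
It also fails if it takes over 64 s, if anything falls off the work surface, if the arm or the gripper's body presses on something with over 40 N, if the wrist force passes 120 N, or if a joint passes its speed limit or range.

## Working session

There is one attempt and no reset: what is moved stays moved. The work goes in short steps, Python scripts to look and compute and a tool call to move; the robot and the scene stay as the last step left them, time stands still between calls to the robot, and variables do not carry over. Pictures are saved under pics/ and viewed, and the job is handed in when it is done.

Besides the shell and the picture viewer there is one more tool, called after ">>>" as name(argument=value, ...) on one line, values as JSON. apply_moves: Moves the arm, as the interface text tells. Its arguments: {"type":"object","properties":{"moves":{"type":"array"},"squeeze":{"type":"number"}},"required":["moves"]}

```bash
mkdir -p pics; ls; cat > h.py <<'E'
import numpy as np, cv2, json
from workcell import arm, optics
from scipy.spatial.transform import Rotation as R
def snap(name,fn=None):
    st=arm.observe(); s=optics.snapshot(name)
    if fn: cv2.imwrite('pics/'+fn,s['image'])
    if 'mount' in s:
        T=np.eye(4);T[:3,3]=st['tcp_pos'];T[:3,:3]=R.from_euler('xyz',st['orientation']).as_matrix()
        s['E']=T@np.array(s['mount'])
    else: s['E']=np.array(s['extrinsics'])
    return s
def ray(s,u,v):
    a=np.array([(u-s['cx'])/s['fx'],(v-s['cy'])/s['fy']]);b=a.copy()
    for _ in range(30): b=a/(1+s['k1']*(b@b))
    d=s['E'][:3,:3]@np.array([b[0],b[1],1]); return s['E'][:3,3],d
def px2w(s,u,v,z):
    o,d=ray(s,u,v); return o+d*(z-o[2])/d[2]
def w2px(s,P):
    c=np.linalg.inv(s['E'])@np.append(P,1); b=c[:2]/c[2]; b=b*(1+s['k1']*(b@b))
    return np.array([s['cx']+s['fx']*b[0],s['cy']+s['fy']*b[1]])
def save(s,k):
    import pickle; pickle.dump(s,open(k+'.pkl','wb'))
def load(k):
    import pickle; return pickle.load(open(k+'.pkl','rb'))
E
python3 - <<'E'
from h import *
for n in ['scene','side','wrist']:
    s=snap(n,n+'0.png'); save(s,n+'0'); print(n,s['fx'],s['k1'],s['E'].round(3).tolist())
print(arm.observe())
E
```

```text
pics
scene 436.8634634613045 -0.09838304369656996 [[-0.788, 0.466, -0.402, 1.045], [0.616, 0.605, -0.504, 0.538], [0.008, -0.645, -0.764, 0.985], [0.0, 0.0, 0.0, 1.0]]
side 436.51789664845137 0.03367802547869024 [[-0.747, -0.469, 0.471, -0.17], [-0.664, 0.511, -0.546, 0.766], [0.016, -0.72, -0.693, 1.111], [0.0, 0.0, 0.0, 1.0]]
wrist 323.9405652367838 0.025491142488787293 [[0.356, -0.903, -0.242, 0.274], [-0.935, -0.344, -0.092, -0.537], [-0.0, 0.259, -0.966, 0.373], [0.0, 0.0, 0.0, 1.0]]
{'t': 0.15, 'q': array([-1.42469818e+00,  1.04590964e-01,  9.66558988e-02,  1.56391008e+00,
       -3.29337276e-06,  1.35309542e+00]), 'dq': array([ 0.00091635, -0.00059139,  0.00266674,  0.00049541, -0.00034226,
       -0.00015902]), 'tau': array([ 2.31546779e-03, -5.57354343e+01,  5.04009247e+01,  1.23236468e-02,
       -3.18853517e-04, -1.22002866e-06]), 'tcp_pos': array([ 0.2134611 , -0.56043888,  0.20298849]), 'orientation': array([-3.14136934e+00,  1.02476983e-03, -1.20699716e+00]), 'wrist_force': array([-0.28374262,  0.67323799, -0.25198299]), 'wrist_torque': array([ 0.03863061, -0.01618149,  0.07548037]), 'grip_width': 0.9995356084392707}
```

View pics/scene0.png

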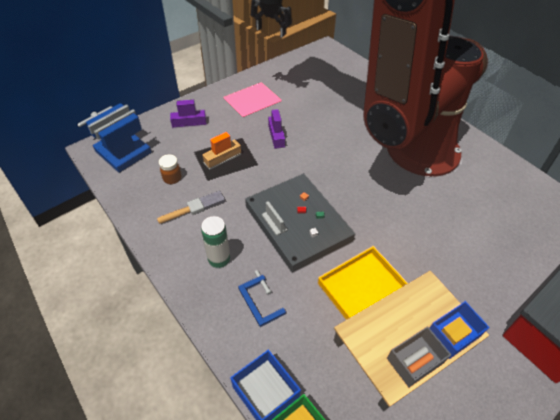

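View pics/side0.png

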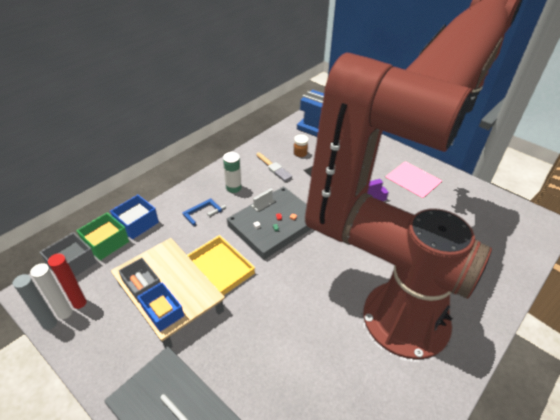

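View pics/wrist0.png

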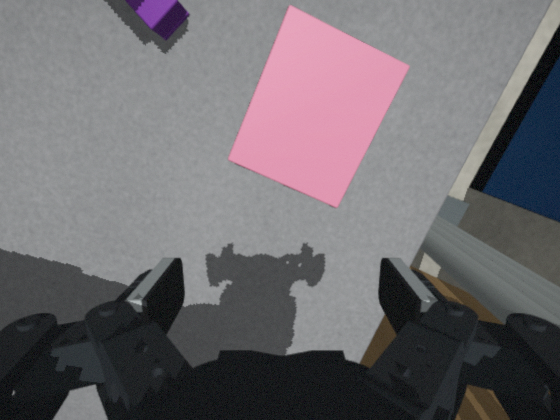

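Candidates for the scraper in the scene picture: orange grip on a wooden block on the black mat (222,150), purple ones at (188,112) and (277,128). The mats are black (225,158) and pink (252,99). I choose the orange scraper and the black mat, and check both in a crop.

```bash
python3 - <<'E'
from h import *
s=load('scene0'); im=s['image']
cv2.imwrite('pics/c1.png',cv2.resize(im[85:285,180:380],(800,800),interpolation=3)[:600])
cv2.imwrite('pics/c2.png',cv2.resize(im[160:310,230:430],(800,600),interpolation=3))
cv2.imwrite('pics/c3.png',cv2.resize(im[240:400,310:510],(750,600),interpolation=3))
s=load('side0'); im=s['image']
cv2.imwrite('pics/c4.png',cv2.resize(im[170:320,190:340],(600,600),interpolation=3))
E
```

```text
(no output)
```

View pics/c1.png

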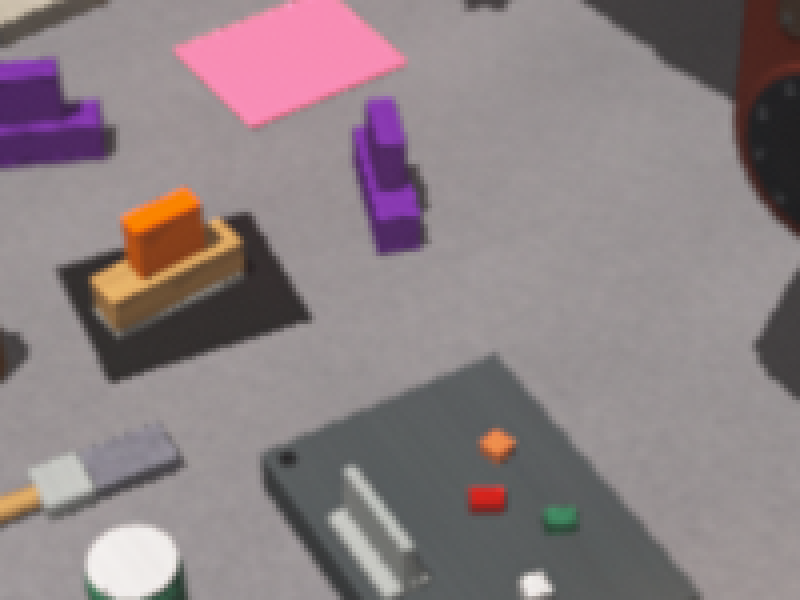

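View pics/c2.png

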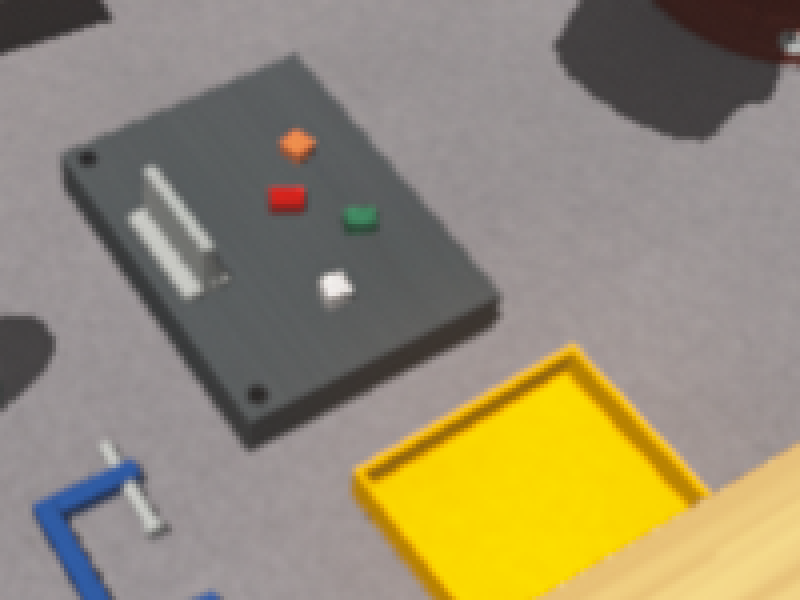

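View pics/c3.png

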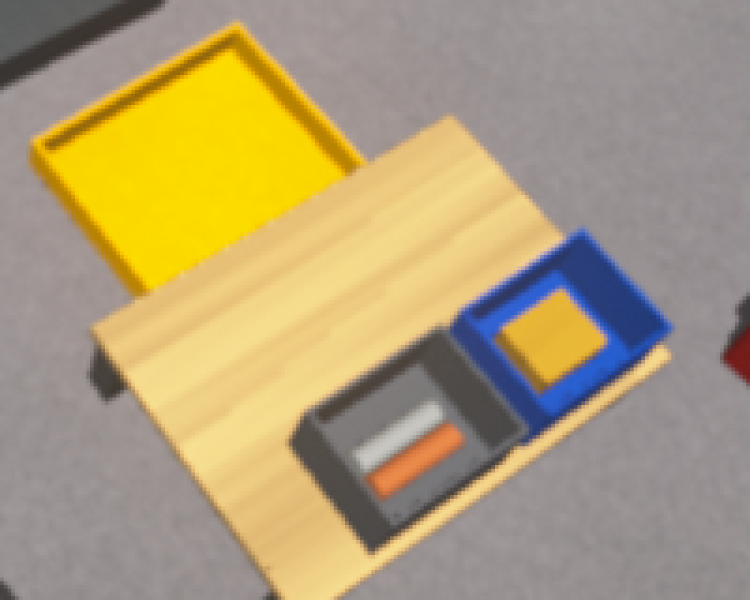

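View pics/c4.png

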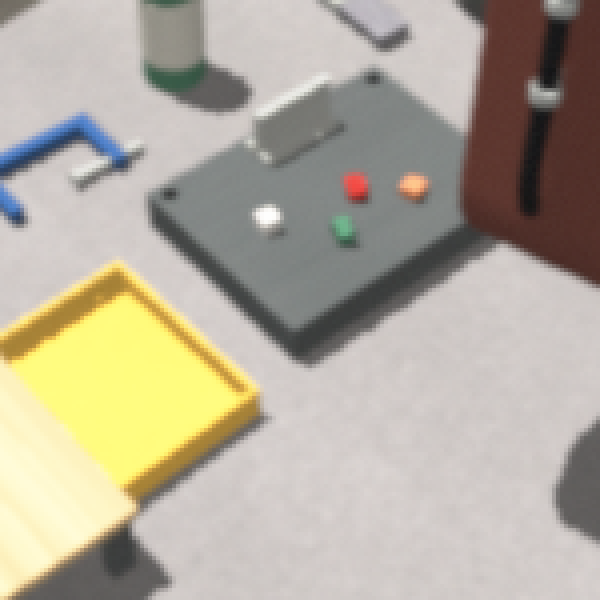

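The crops confirm the choice: the orange scraper stands on the black mat. The plate has its bracket on the can side. The off-cuts are copper c2 (297,143), red (287,198), green (360,217) and aluminium (335,287). The near rim of the tray in c2 runs from (357,475) to (575,347).

```bash
cat > fit.py <<'E'
from h import *
from scipy.optimize import least_squares
sc=load('scene0'); sd=load('side0')
c1=lambda u,v:(sc,180+(u+.5)/4-.5,85+(v+.5)/4-.5)
c2=lambda u,v:(sc,230+(u+.5)/4-.5,160+(v+.5)/4-.5)
c3=lambda u,v:(sc,310+(u+.5)/3.75-.5,240+(v+.5)/3.75-.5)
c4=lambda u,v:(sd,190+(u+.5)/4-.5,170+(v+.5)/4-.5)
def fit(obs,x0):
    def f(x):
        c,s_=np.cos(x[2]),np.sin(x[2]); r=[]
        for (s,u,v),P in obs:
            W=[x[0]+c*P[0]-s_*P[1],x[1]+s_*P[0]+c*P[1],P[2]]; r+=list(w2px(s,W)-[u,v])
        return r
    r=least_squares(f,x0,loss='soft_l1'); return r.x,np.array(r.fun).reshape(-1,2).round(1).tolist()
if __name__=='__main__':
    for s,u,v in [c2(295,55),c2(65,155),c2(250,430),c2(498,298)]: print(px2w(s,u,v,.04).round(3))
    x=px2w(*c2(250,270),.04)
    # plate +y toward tray, +x to bracket
    y0=px2w(*c2(375,365),.04)-px2w(*c2(180,105),.04); yaw=np.arctan2(y0[1],y0[0])-np.pi/2
    print(yaw)
    r=fit([(c2(295,55),(-.1,-.13,.04)),(c2(65,155),(.1,-.13,.04)),(c2(250,422),(.1,.13,.04)),(c2(498,296),(-.1,.13,.04)),
      (c4(150,203),(.1,.13,.04)),(c4(295,335),(-.1,.13,.04)),(c4(372,70),(.1,-.13,.04))],[x[0],x[1],yaw]); print('plate',r)
    P=r[0]
    x=px2w(*c2(466,411),.03)
    r=fit([(c2(357,475),(.09,-.085,.03)),(c2(575,347),(-.09,-.085,.03)),(c4(120,263),(.09,-.085,.03)),(c4(260,392),(-.09,-.085,.03))],[x[0],x[1],P[2]]);print('tray',r)
    T=r[0]
    r=fit([(c3(92,330),(.145,-.1,.072)),(c3(450,116),(-.145,-.1,.072)),(c3(275,600),(.145,.1,.072)) if 0 else (c3(669,352),(-.145,.1,.072))],[T[0],T[1],P[2]]);print('shelf',r)
    mm=fit([(c1(58,268),(-.085,-.07,.004)),(c1(250,212),(-.085+.17,-.07,.004)),(c1(311,318),(.085,.07,.004)),(c1(113,381),(-.085,.07,.004))],[*px2w(*c1(185,295),.004)[:2],np.arctan2(*(px2w(*c1(250,212),0)-px2w(*c1(58,268),0))[1::-1])]);print('mat',mm)
    m=mm[0]
    r=fit([(c1(121,217),(-.03,-.012,.096)),(c1(183,187),(.03,-.012,.096)),(c1(203,199),(.03,.012,.096)),(c1(143,233),(-.03,.012,.096)),
      (c1(92,276),(-.06,-.018,.044)),(c1(117,297),(-.06,.018,.044)),(c1(243,240),(.06,.018,.044)),(c1(116,332),(-.06,.018,.004)),(c1(243,272),(.06,.018,.004))],m);print('scraper',r)
    def toplate(w,X=P):
        c,s_=np.cos(X[2]),np.sin(X[2]); d=w[:2]-X[:2]; return np.array([c*d[0]+s_*d[1],-s_*d[0]+c*d[1]])
    for n,a,b,h in [('cop',(297,143),(414,186),.046),('red',(287,198),(356,187),.045),('green',(360,217),(344,230),.047),('alu',(335,287),(267,219),.048)]:
        print(n,toplate(px2w(*c2(*a),h)).round(3),toplate(px2w(*c4(*b),h)).round(3), px2w(*c2(*a),h).round(3))
    print('tray lip in edge',toplate(T[:2]+[np.sin(T[2])*.085,-np.cos(T[2])*.085])-[-.03,.13], T[2]-P[2])
    print('edge world',P[:2]+R.from_euler('z',P[2]).apply([-.03,.13,0])[:2])
    for n,a,b in [('bracket foot',(190,298),.048)]: print(toplate(px2w(*c2(*a),b)))
    print('can',px2w(sc,216,226,.15), 'clamp', px2w(*c2(130,465),.016),px2w(*c2(40,508),.016),'brush',px2w(*c1(160,440),.01),px2w(*c1(0,515),.01))
    print('purple',px2w(*c1(385,105),.09),px2w(*c1(30,65),.09))
E
python3 fit.py
```

```text
[ 0.42  -0.131  0.04 ]
[ 0.614 -0.155  0.04 ]
[0.654 0.103 0.04 ]
[0.457 0.125 0.04 ]
-0.1494255004843621
plate (array([ 0.53284228, -0.01672428, -0.12838709]), [[0.5, -0.8], [-1.0, -0.5], [0.7, 0.1], [2.0, -0.7], [-1.7, -2.0], [-0.7, -0.5], [0.1, -1.2]])
tray (array([ 0.53388691,  0.25580478, -0.09252434]), [[0.0, -0.9], [0.2, -0.8], [-1.1, 0.0], [-0.7, -0.2]])
shelf (array([ 0.56101277,  0.41291782, -0.11875385]), [[-0.5, 0.1], [-0.4, -1.2], [1.3, 0.5]])
mat (array([ 0.51434166, -0.41785947,  2.19090412]), [[-0.7, 1.2], [0.4, 25.9], [-0.9, -28.6], [2.0, -53.7]])
scraper (array([ 0.56101045, -0.34880693,  2.91227343]), [[4.7, 6.3], [7.9, 8.2], [0.1, 0.5], [-3.4, -2.6], [5.1, 8.1], [-4.9, -4.5], [-0.5, -1.1], [-3.1, -4.1], [0.2, 0.1]])
cop [-0.048 -0.049] [-0.045 -0.05 ] [ 0.479 -0.059  0.046]
red [-0.015 -0.011] [-0.013 -0.012] [ 0.517 -0.025  0.045]
green [-0.048  0.03 ] [-0.047  0.03 ] [0.489 0.02  0.047]
alu [0.    0.072] [0.004 0.072] [0.542 0.055 0.048]
tray lip in edge [-0.00080945  0.05547447] 0.03586275057881126
edge world [0.51973369 0.11604682]
[0.0881375  0.03119635]
can [ 0.77128553 -0.04696539  0.15      ] clamp [0.72065135 0.06505472 0.016     ] [0.78379619 0.05560177 0.016     ] brush [ 0.65374921 -0.23690896  0.01      ] [ 0.78387218 -0.24706899  0.01      ]
purple [ 0.34177151 -0.36807927  0.09      ] [ 0.54474976 -0.59401726  0.09      ]
```

```bash
cat > fit2.py <<'E'
from fit import *
c=c1
v=(px2w(*c1(58,268),0)-px2w(*c1(250,212),0))
yaw=np.arctan2(v[1],v[0]); print(yaw)
obs=[(c1(58,268),(.085,-.07,.004)),(c1(250,212),(-.085,-.07,.004)),(c1(311,318),(-.085,.07,.004)),(c1(113,381),(.085,.07,.004))]
print('mat',fit(obs,[*px2w(*c1(185,295),.004)[:2],yaw]))
r=fit([(c1(121,217),(.03,-.012,.096)),(c1(183,187),(-.03,-.012,.096)),(c1(203,199),(-.03,.012,.096)),(c1(143,233),(.03,.012,.096)),
      (c1(92,276),(.06,-.018,.044)),(c1(117,297),(.06,.018,.044)),(c1(243,240),(-.06,.018,.044)),(c1(116,332),(.06,.018,.004)),(c1(243,272),(-.06,.018,.004))],[*px2w(*c1(185,295),.004)[:2],yaw]);print('scraper',r)
E
python3 fit2.py
```

```text
-0.23907476209797365
mat (array([ 0.55015793, -0.36301966, -0.23401687]), [[-0.3, -0.0], [0.1, -0.3], [0.9, -0.1], [-0.5, 0.3]])
scraper (array([ 0.55808503, -0.36792436,  0.00113037]), [[-0.3, -0.7], [0.7, -1.1], [-0.0, -0.0], [-1.6, -0.5], [-0.4, 0.1], [-0.5, 1.2], [0.1, -0.7], [1.2, 1.6], [0.8, 0.5]])
```

>>> apply_moves(moves=[[-0.007,-0.049,0,0,0,0,1],[-0.007,-0.049,0,0,0,0,1],[-0.007,-0.049,0,0,0,0,1],[-0.007,-0.049,0,0,0,0,1],[-0.007,-0.049,0,0,0,0,1],[-0.007,-0.049,0,0,0,0,1],[-0.007,-0.049,0,0,0,0,1],[-0.007,-0.049,0,0,0,0,1],[0,0,0,0,0,-0.185,1],[0,0,0,0,0,-0.185,1],[0,0,0,0,0,-0.185,1],[0,0,0,0,0,-0.185,1],[0,0,0,0,0,-0.185,1],[0,0,0,0,0,-0.185,1],[0,0,0,0,0,-0.185,1],[0,0,0,0,0,-0.185,1],[0,0,0,0,0,-0.185,1],[0,0,0,0,0,-0.185,1],[0,0,0,0,0,-0.185,1],[0,0,0,0,0,-0.185,1]], squeeze=90)

```text
t: 2.65
tcp_pos: [0.5598, -0.3688, 0.2031]
orientation: [-3.141, -0.0, 1.019]
wrist_force: [-0.0, -0.6, 1.0]
grip_width: 1.002
```

>>> apply_moves(moves=[[0,0,0,0,0,-0.185,1],[0,0,0,0,0,-0.185,1],[0,0,0,0,0,-0.185,1],[0,0,0,0,0,0,1]])

```text
t: 3.15
tcp_pos: [0.5598, -0.3688, 0.2032]
orientation: [-3.141, -0.0, 1.567]
wrist_force: [0.3, -0.3, 0.3]
grip_width: 1.0
```

```bash
python3 - <<'E'
from h import *
s=snap('wrist','w1.png'); save(s,'w1')
o=arm.observe(); print(o['tcp_pos'],o['orientation'],o['q'].round(2))
E
```

```text
[ 0.55985828 -0.36885602  0.20333146] [-3.14127996e+00 -2.28759645e-04  1.56387978e+00] [-0.78  0.33  0.35  1.59 -0.   -0.77]
```

View pics/w1.png

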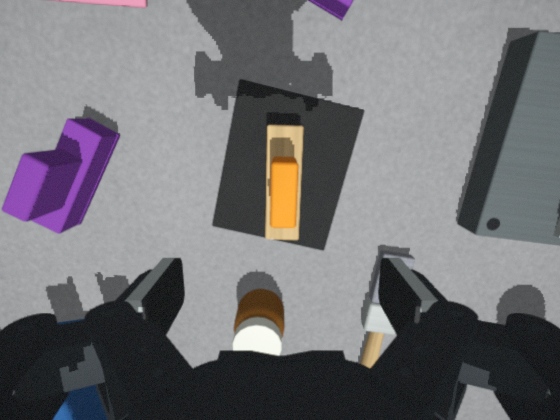

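```bash
python3 - <<'E'
from h import *
s=load('w1'); cv2.imwrite('pics/w1c.png',cv2.resize(s['image'][70:260,200:380],(720,760),interpolation=2)[:600]); cv2.imwrite('pics/w1d.png',cv2.resize(s['image'][150:260,200:380],(720,440),interpolation=2))
print(w2px(s,[0.56,-.369,.203]))
E
```

```text
[281.00450597 244.45437851]
```

View pics/w1c.png

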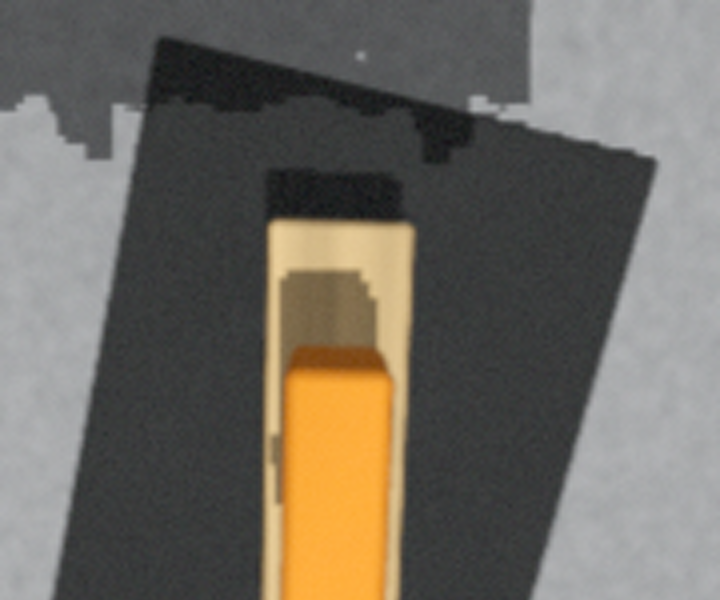

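View pics/w1d.png

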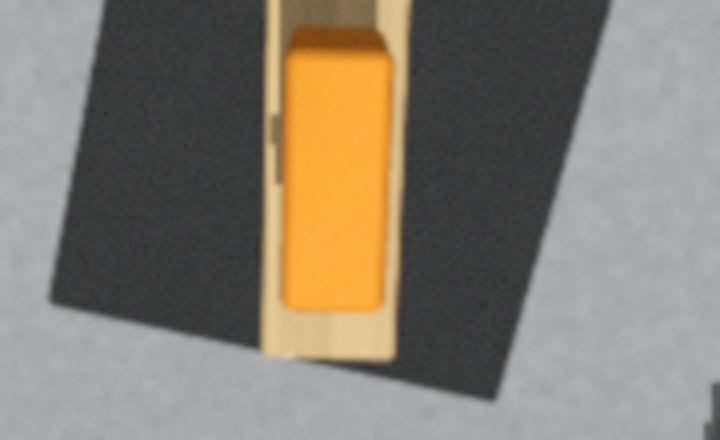

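```bash
cat > f3.py <<'E'
from fit import *
w=load('w1')
print('scr',fit([((w,271.75,163),(-.03,-.012,.096)),((w,298,163.5),(-.03,.012,.096)),((w,295.75,227.5),(.03,.012,.096)),((w,270.5,227),(.03,-.012,.096)),
((w,266.75,125.5),(-.06,-.018,.044)),((w,303.5,126),(-.06,.018,.044)),((w,299,240.2),(.06,.018,.044)),((w,265.5,238.7),(.06,-.018,.044))],[.558,-.368,0]))
print('mat',fit([((w,239.5,79.3),(-.085,-.07,.004)),((w,364,110),(-.085,.07,.004)),((w,323.8,250.2),(.085,.07,.004)),((w,212.5,225.2),(.085,-.07,.004))],[.55,-.363,-.23]))
E
python3 f3.py
```

```text
scr (array([ 0.55693803, -0.36637701, -0.0271492 ]), [[-0.9, -1.1], [1.0, -0.9], [0.8, 1.9], [-0.7, 1.8], [0.0, -0.8], [-0.0, -0.4], [-0.1, 0.3], [0.0, 1.1]])
mat (array([ 0.54793503, -0.3648846 , -0.23493946]), [[-0.5, -1.3], [1.5, -0.4], [0.5, 1.4], [-1.3, 1.4]])
```

>>> apply_moves(moves=[[0.0025,-0.003,0.03,0,0,0.02,1],[0,0,0.04,0,0,0,1],[0,0,0.04,0,0,0,1],[0,0,0.025,0,0,0,1],[0,0,0.016,0,0,0,1],[0,0,0,0,0,0,1]])

```text
t: 3.95
tcp_pos: [0.5564, -0.366, 0.0516]
orientation: [-3.14, -0.001, 1.546]
wrist_force: [0.1, 0.3, -0.0]
grip_width: 0.999
```

>>> apply_moves(moves=[[0,0,0,0,0,0,-1],[0,0,0,0,0,0,-1],[0,0,0,0,0,0,-1],[0,0,0,0,0,0,-1],[0,0,0,0,0,0,-1],[0,0,0,0,0,0,-1],[0,0,0,0,0,0,-1]])

```text
t: 4.82
tcp_pos: [0.5574, -0.3669, 0.0536]
orientation: [3.14, 0.001, 1.548]
wrist_force: [-0.6, 0.4, 5.4]
grip_width: 0.251
```

>>> apply_moves(moves=[[0,0,-0.03,0,0,0,-1],[0,0,-0.045,0,0,0,-1],[0,0,-0.045,0,0,0,-1],[0,0,-0.05,0,0,0,-1],[0.04,-0.008,-0.01,0,0,0,-1],[0.055,-0.01,0,0,0,0,-1],[0.055,-0.01,0,0,0,0,-1],[0.055,-0.01,0,0,0,0,-1],[0.055,-0.01,0,0,0,0,-1],[0.055,-0.009,0,0,0,0,-1],[0.04,-0.008,0,0,0,0,-1],[0.012,0,0,0,0,0.105,-1],[0,0,0,0,0,0,-1],[0,0,0,0,0,0,-1]])

```text
t: 6.58
tcp_pos: [0.5002, 0.0014, 0.2322]
orientation: [-3.141, 0.0, 1.445]
wrist_force: [-0.4, -0.2, -2.4]
grip_width: 0.252
```

```bash
python3 - <<'E'
from h import *
s=snap('wrist','w2.png'); save(s,'w2')
o=arm.observe(); print(o['t'],o['tcp_pos'],o['orientation'],o['q'].round(2),o['wrist_force'])
s=snap('scene','s2.png'); save(s,'s2')
s=snap('side','d2.png'); save(s,'d2')
E
```

```text
6.625 [0.50028885 0.00121823 0.23227156] [-3.14107823e+00  2.53939894e-04  1.44388290e+00] [-0.26 -0.19 -0.14  1.62 -0.   -0.13] [-0.71390671 -0.60203271 -3.01589772]
```

View pics/w2.png

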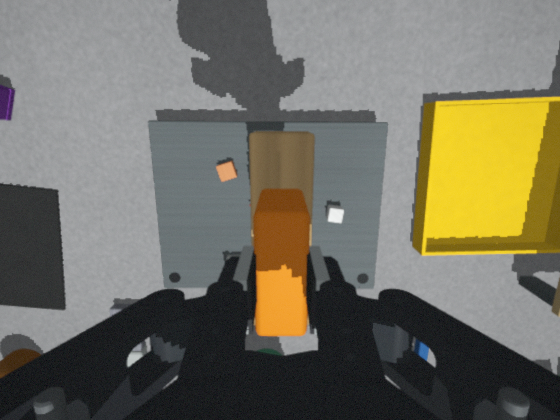

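View pics/s2.png

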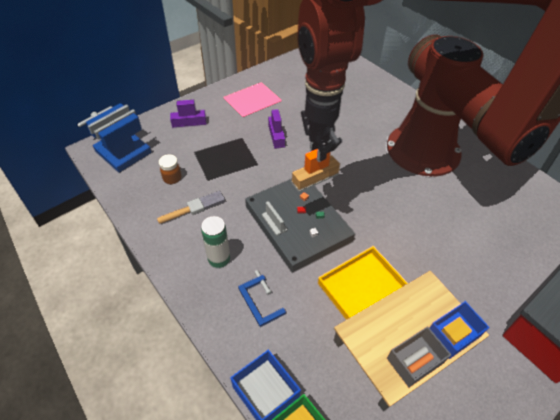

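View pics/d2.png

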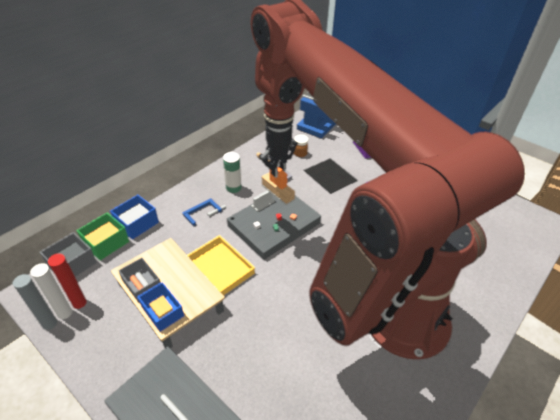

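The scraper is held level and parallel to the plate. In the wrist picture, the plate corners are at (149,121), (387,122), (376,289) and (163,288). The near wall of the tray runs from about (430,102) to (415,253).

```bash
python3 - <<'E'
from h import *
s=load('w2'); cv2.imwrite('pics/w2c.png',cv2.resize(s['image'][85:285,360:560],(600,600),interpolation=2))
a=s['image'][100:300,130:230]; b=s['image'][100:300,240:400]
cv2.imwrite('pics/w2d.png',cv2.resize(np.hstack([a,b]),(780,600),interpolation=2))
E
```

```text
(no output)
```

View pics/w2c.png

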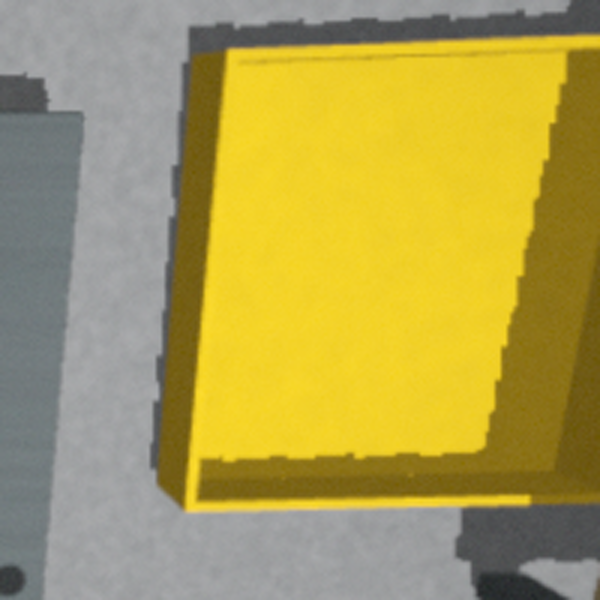

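View pics/w2d.png

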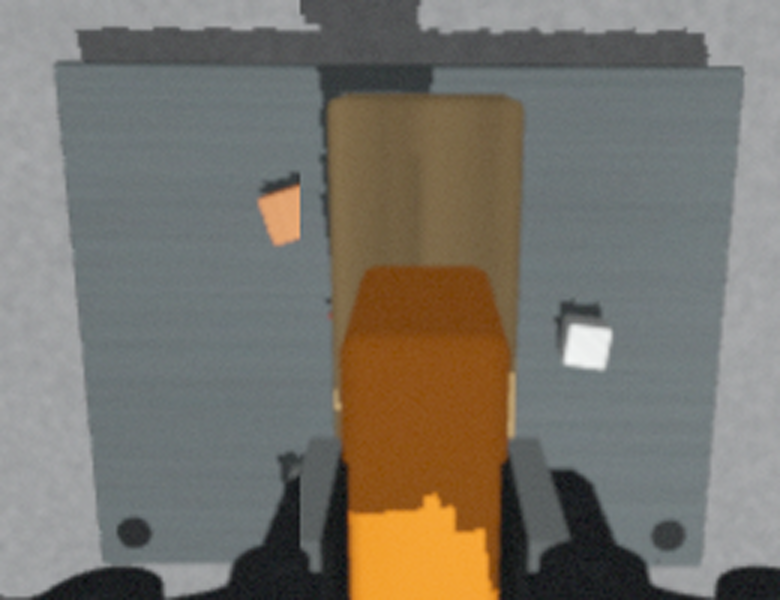

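```bash
cat > f4.py <<'E'
from fit import *
w=load('w2')
P,e=fit([((w,148.3,120.7),(-.1,-.13,.04)),((w,164.3,287.7),(.1,-.13,.04)),((w,387.7,122),(-.1,.13,.04)),((w,374,288.3),(.1,.13,.04))],[.53,-.016,-.13]);print('plate',P,e)
T,e=fit([((w,435.2,101),(-.09,-.085,.03)),((w,422.5,255),(.09,-.085,.03)),((w,423.3,104.3),(-.09,-.085,0)),((w,412.7,245.7),(.09,-.085,0))],[.53,.25,-.1]);print('tray',T,e)
c,s_=np.cos(P[2]),np.sin(P[2])
tp=lambda d:np.array([c*d[0]+s_*d[1],-s_*d[0]+c*d[1]])
lip=T[:2]+[np.sin(T[2])*.085,-np.cos(T[2])*.085]
print('lip rel edge',tp(lip-P[:2])-[-.03,.13],'dyaw',T[2]-P[2],'lip',lip,'inner',lip+.004*np.array([-np.sin(T[2]),np.cos(T[2])]),'edge',P[:2]+[c*-.03-s_*.13,s_*-.03+c*.13])
E
python3 f4.py
```

```text
plate [ 0.53145814 -0.01726037 -0.13015594] [[-1.4, -0.4], [-0.6, 0.9], [1.6, -0.5], [0.5, 1.1]]
tray [ 0.53185498  0.25424135 -0.08737046] [[-0.1, 0.1], [-0.1, 0.4], [0.0, -1.5], [0.1, 0.6]]
lip rel edge [-0.00120873  0.05433456] dyaw 0.042785480193794745 lip [0.52443794 0.16956557] inner [0.52478698 0.17355031] edge [0.51858443 0.11553371]
```

>>> apply_moves(moves=[[0.045,0,0,0,0,0,-1],[0.055,0,0,0,0,0,-1],[0.055,0.001,0,0,0,0,-1],[0.045,0,0,0,0,0,-1],[0.005,0,0.03,0,0,-0.04,-1],[0,0,0.045,0,0,0,-1],[0,0,0.03,0,0,0,-1],[0,0,0,0,0,0,-1],[0,0,0,0,0,0,-1]])

```text
t: 7.85
tcp_pos: [0.5283, 0.2049, 0.1291]
orientation: [3.14, -0.0, 1.483]
wrist_force: [-0.3, -0.7, -2.4]
grip_width: 0.252
```

```bash
python3 - <<'E'
from h import *
s=snap('scene'); save(s,'s3')
d=snap('side'); save(d,'d3');w=snap('wrist','w3.png'); save(w,'w3')
a=cv2.resize(s['image'][150:350,240:440],(400,400));b=cv2.resize(d['image'][150:350,150:350],(400,400))
cv2.imwrite('pics/p3.png',np.hstack([a,b]))
E
```

```text
(no output)
```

View pics/p3.png

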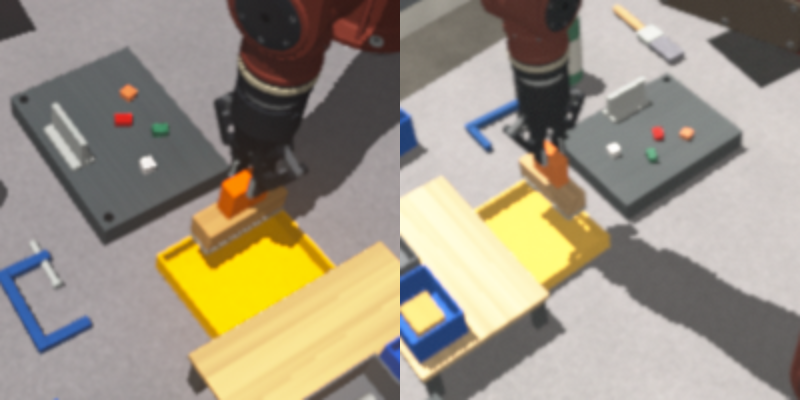

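View pics/w3.png

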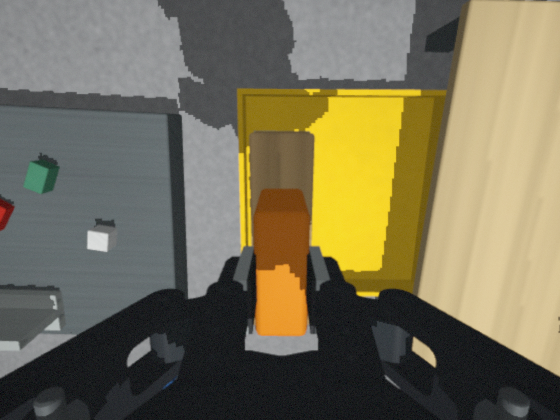

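```bash
python3 - <<'E'
from h import *
w=load('w3')
print(px2w(w,238,92,.03),px2w(w,241,225,.03),px2w(w,247,98,.03),px2w(w,250,135,.119),px2w(w,314,135,.119))
E
```

```text
[0.4379656 0.1791327 0.03     ] [0.54661806 0.16825566 0.03      ] [0.44295928 0.18561676 0.03      ] [0.46831904 0.19333749 0.119     ] [0.47136464 0.22786911 0.119     ]
```

>>> apply_moves(moves=[[0,0,0.03,0,0,0,-1],[0,0,0.025,0,0,0,-1],[0,0,0.012,0,0,0,-1],[0,0,0.002,0,0,0,-1],[0,0,0,0,0,0,-1],[-0.006,0,0,0,0,0,-1],[-0.006,0,0,0,0,0,-1]])

```text
t: 8.88
tcp_pos: [0.5268, 0.1928, 0.0592]
orientation: [3.141, 0.0, 1.483]
wrist_force: [-0.2, -0.1, -2.6]
grip_width: 0.256
```

>>> apply_moves(moves=[[-0.008,0,0,0,0,0.01,-1],[-0.008,0,0,0,0,0.01,-1],[-0.008,0,0,0,0,0.01,-1],[-0.008,0,0,0,0,0.01,-1],[-0.008,0,0,0,0,0,-1],[-0.006,0,0,0,0,0,-1]])

```text
t: 9.62
tcp_pos: [0.5217, 0.1475, 0.0591]
orientation: [3.141, -0.001, 1.443]
wrist_force: [1.9, 4.5, -0.0]
grip_width: 0.253
```

>>> apply_moves(moves=[[-0.003,0,0,0,0,0,-1],[-0.003,0,0,0,0,0,-1],[-0.002,0,0,0,0,0,-1]])

```text
t: 10.0
tcp_pos: [0.5207, 0.1398, 0.0591]
orientation: [3.141, -0.001, 1.443]
wrist_force: [0.2, 6.1, 1.6]
grip_width: 0.252
```

>>> apply_moves(moves=[[-0.0015,0,0,0,0,0,-1]])

```text
t: 10.12
tcp_pos: [0.5205, 0.1384, 0.0591]
orientation: [3.141, -0.001, 1.443]
wrist_force: [0.7, 6.1, 1.1]
grip_width: 0.254
```

>>> apply_moves(moves=[[-0.001,0,0,0,0,0,-1]])

```text
t: 10.25
tcp_pos: [0.5203, 0.1374, 0.0591]
orientation: [3.141, -0.001, 1.443]
wrist_force: [0.9, 6.0, 1.2]
grip_width: 0.254
```

>>> apply_moves(moves=[[-0.001,0,0,0,0,0,-1]])

```text
t: 10.38
tcp_pos: [0.5202, 0.1366, 0.0591]
orientation: [3.141, -0.002, 1.443]
wrist_force: [0.6, 8.3, 1.4]
grip_width: 0.251
```

>>> apply_moves(moves=[[-0.001,0,0,0,0,0,-1]])

```text
t: 10.5
tcp_pos: [0.5202, 0.1364, 0.0592]
orientation: [3.141, -0.003, 1.443]
wrist_force: [0.8, 12.5, 2.0]
grip_width: 0.258
```

>>> apply_moves(moves=[[-0.001,0,0,0,0,0,-1]])

```text
t: 10.62
tcp_pos: [0.5202, 0.1361, 0.0593]
orientation: [3.141, -0.005, 1.444]
wrist_force: [2.9, 15.3, 1.1]
grip_width: 0.252
```

```bash
python3 - <<'E'
from h import *
s=snap('scene'); save(s,'s4')
w=snap('wrist'); save(w,'w4')
a=cv2.resize(s['image'][170:320,240:440],(800,600),interpolation=2)
cv2.imwrite('pics/s4.png',a);cv2.imwrite('pics/w4.png',cv2.resize(w['image'][60:360,100:500],(800,600)))
E
```

```text
(no output)
```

View pics/s4.png

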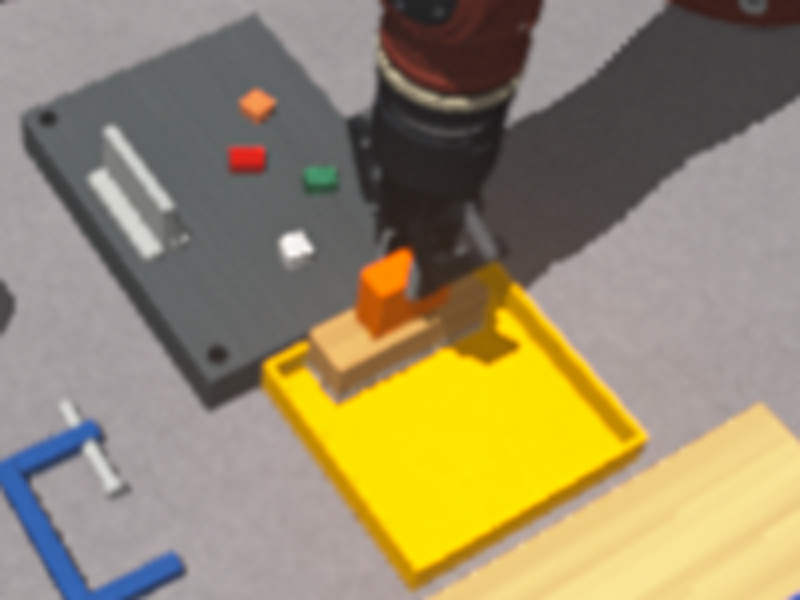

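View pics/w4.png

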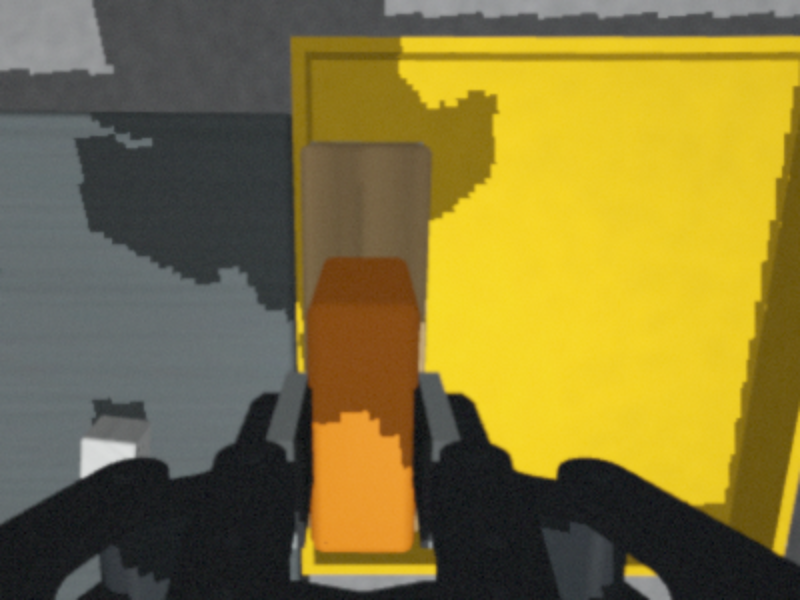

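>>> apply_moves(moves=[[0.004,0,0,0,0,0,-1],[0.003,0,0,0,0,0,-1],[0,0,-0.02,0,0,0,-1],[0,0,-0.045,0,0,0,-1],[0,0,-0.045,0,0,0,-1],[0,0,0,0,0,0,-1]])

```text
t: 11.48
tcp_pos: [0.523, 0.1407, 0.174]
orientation: [3.134, -0.001, 1.443]
wrist_force: [0.0, -0.0, -3.6]
grip_width: 0.256
```

```bash
python3 - <<'E'
from h import *
s=snap('scene'); save(s,'s5')
w=snap('wrist'); save(w,'w5')
print(arm.observe()['t'],arm.observe()['tcp_pos'])
cv2.imwrite('pics/w5.png',cv2.resize(w['image'][40:340,100:500],(800,600)))
E
```

```text
11.575 [0.52083486 0.14078687 0.16931496]
```

View pics/w5.png

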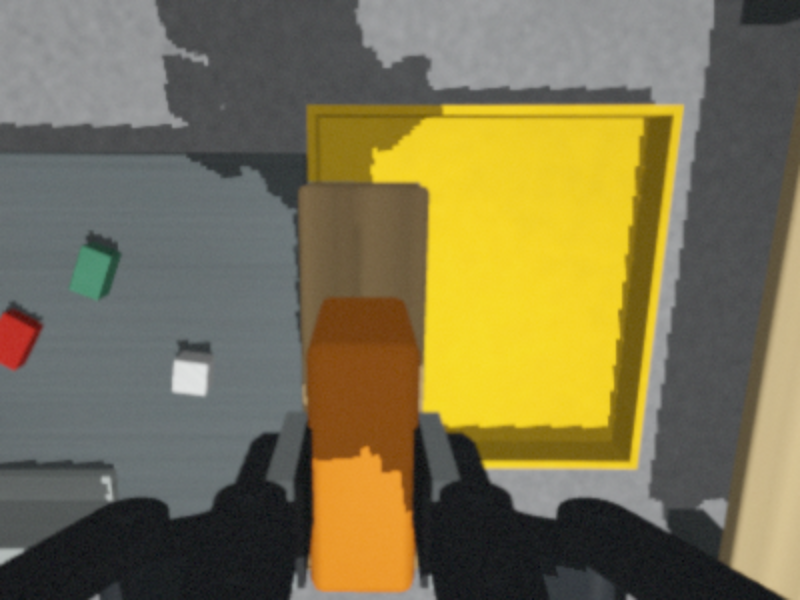

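The tray now sits flush against the plate, and the corner of its near rim is at (307,105) in the crop. Next I go over to the strip behind the off-cuts.

>>> apply_moves(moves=[[-0.035,0,0,0,0,0,-1],[-0.05,0,0,0,0,0,-1],[-0.05,0.001,0,0,0,0,-1],[-0.05,0,0,0,0,0,-1],[-0.05,0,0,0,0,0,-1],[-0.018,0,0.02,0,0,0,-1],[0,0,0.02,0,0,0,-1],[0,0,0.015,0,0,0,-1],[0,0,0,0,0,0,-1]])

```text
t: 12.7
tcp_pos: [0.4882, -0.1083, 0.1116]
orientation: [-3.139, -0.001, 1.445]
wrist_force: [0.4, 0.3, -2.1]
grip_width: 0.256
```

```bash
python3 - <<'E'
from h import *
s=snap('scene'); save(s,'s6')
w=snap('wrist'); save(w,'w6')
print(arm.observe()['t'],arm.observe()['tcp_pos'])
a=cv2.resize(s['image'][140:300,220:420],(500,400),interpolation=2)
b=w['image'][0:400,100:400]
cv2.imwrite('pics/p6.png',np.hstack([a,b]))
E
```

```text
12.8 [ 0.48940604 -0.10918445  0.11377062]
```

View pics/p6.png

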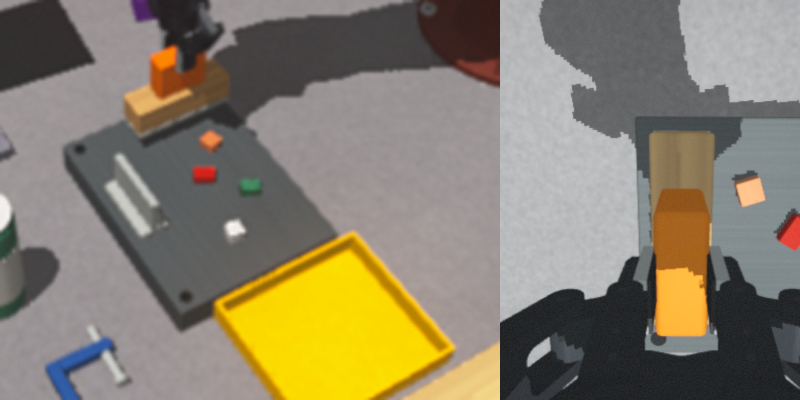

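>>> apply_moves(moves=[[0,0,0.014,0,0,0,-1],[0,0,0.008,0,0,0,-1],[0,0,0,0,0,0,-1],[0.01,0,0,0,0,0,-1],[0.01,0,0,0,0,0,-1]])

```text
t: 13.42
tcp_pos: [0.4921, -0.0896, 0.092]
orientation: [3.141, 0.0, 1.443]
wrist_force: [0.3, 0.8, -3.5]
grip_width: 0.254
```

>>> apply_moves(moves=[[0.012,0,0,0,0,0,-1],[0.014,0,0,0,0,0,-1],[0.014,0,0,0,0,0,-1],[0.014,0,0,0,0,0,-1],[0.014,0,0,0,0,0,-1],[0.014,0,0,0,0,0,-1],[0.014,0,0,0,0,0,-1],[0.014,0,0,0,0,0,-1],[0.012,0,0,0,0,0,-1]])

```text
t: 14.55
tcp_pos: [0.5074, 0.0317, 0.0916]
orientation: [-3.142, 0.0, 1.443]
wrist_force: [-0.2, -0.6, -2.6]
grip_width: 0.252
```

```bash
python3 - <<'E'
from h import *
s=snap('scene'); save(s,'s7')
w=snap('wrist'); save(w,'w7')
print(arm.observe()['t'],arm.observe()['tcp_pos'])
a=cv2.resize(s['image'][140:300,220:420],(500,400),interpolation=2)
b=w['image'][0:400,200:500]
cv2.imwrite('pics/p7.png',np.hstack([a,b]))
E
```

```text
14.65 [0.50738651 0.03205106 0.09154239]
```

View pics/p7.png

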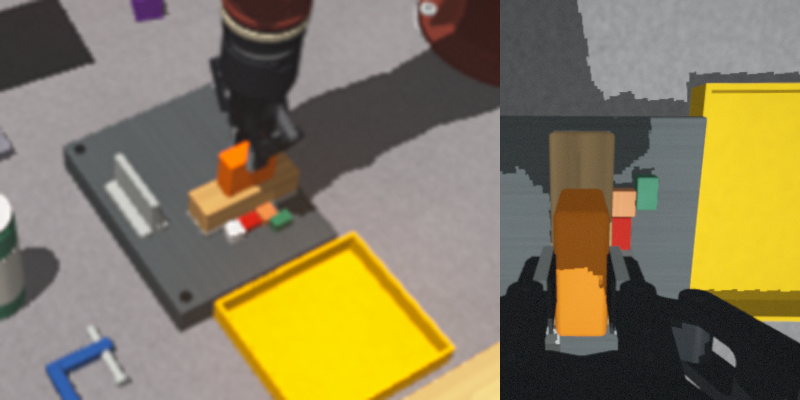

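All four off-cuts lie in front of the sweeping face: white c(235,231), red (250,220), copper (265,211) and green (282,218). I carry on over the edge.

>>> apply_moves(moves=[[0.01,0,0,0,0,0,-1],[0.013,0,0,0,0,0,-1],[0.013,0,0,0,0,0,-1],[0.013,0,0,0,0,0,-1],[0.014,0,0,0,0,0,-1],[0.014,0,0,0,0,0,-1],[0.012,0,0,0,0,0,-1],[0.002,0,0,0,0,0,-1],[0,0,0,0,0,0,-1]])

```text
t: 15.78
tcp_pos: [0.5189, 0.1211, 0.0915]
orientation: [-3.141, 0.0, 1.443]
wrist_force: [-1.1, -0.2, -3.2]
grip_width: 0.252
```

```bash
python3 - <<'E'
from h import *
s=snap('scene'); save(s,'s8')
w=snap('wrist'); save(w,'w8')
print(arm.observe()['t'],arm.observe()['tcp_pos'])
a=cv2.resize(s['image'][170:330,240:440],(500,400),interpolation=2)
b=w['image'][0:400,200:500]
cv2.imwrite('pics/p8.png',np.hstack([a,b]))
E
```

```text
15.875 [0.51894445 0.12073469 0.0915542 ]
```

View pics/p8.png

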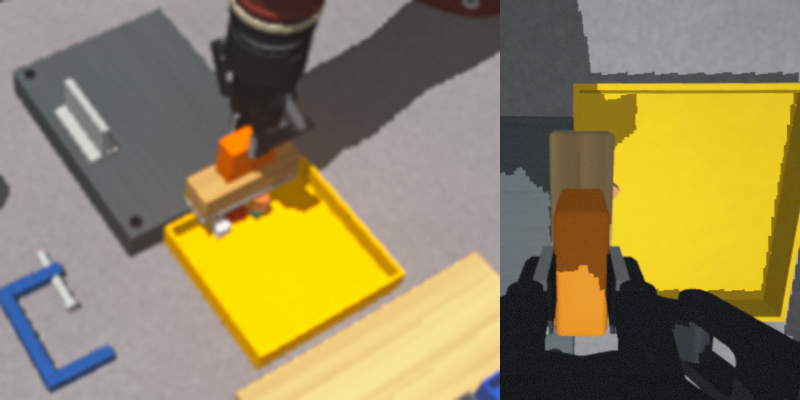

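>>> apply_moves(moves=[[0,0,-0.03,0,0,0,-1],[0,0,-0.045,0,0,0,-1],[-0.04,0,-0.045,0,0,0,-1],[-0.05,0,0,0,0,0,-1],[-0.04,0,0,0,0,0,-1],[0,0,0,0,0,0,-1]])

```text
t: 16.62
tcp_pos: [0.5021, -0.0106, 0.2117]
orientation: [3.141, 0.001, 1.439]
wrist_force: [-0.2, -0.3, -3.5]
grip_width: 0.249
```

```bash
python3 - <<'E'
from h import *
s=snap('scene'); save(s,'s9')
w=snap('wrist'); save(w,'w9')
print(arm.observe()['t'],arm.observe()['tcp_pos'])
a=cv2.resize(s['image'][200:320,290:410],(400,400),interpolation=2)
b=cv2.resize(w['image'][60:260,300:500],(400,400),interpolation=2)
cv2.imwrite('pics/p9.png',np.hstack([a,b]))
E
```

```text
16.725 [ 0.50229795 -0.00823958  0.21163767]
```

View pics/p9.png

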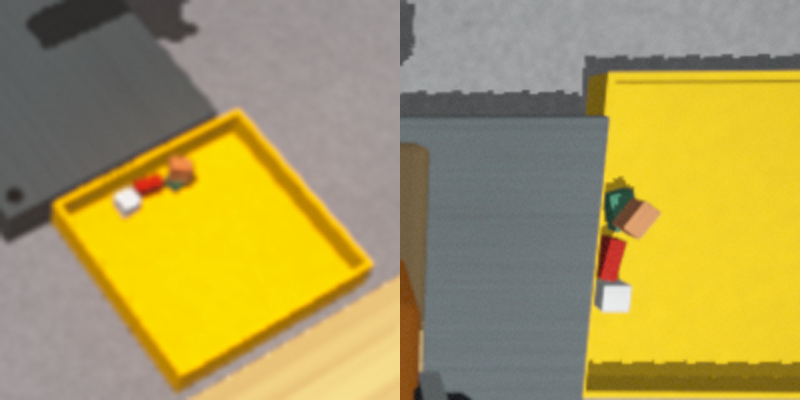

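```bash
python3 - <<'E'
from h import *
s=load('s9');w=load('w9');d=snap('side');save(d,'d9')
a=cv2.resize(s['image'][240:270,315:355],(400,300),interpolation=2)
b=cv2.resize(w['image'][145:220,390:440],(400,600),interpolation=2)
c=cv2.resize(d['image'][220:262,205:261],(400,300),interpolation=2)
cv2.imwrite('pics/p10.png',np.hstack([np.vstack([a,c]),b]))
E
```

```text
(no output)
```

View pics/p10.png

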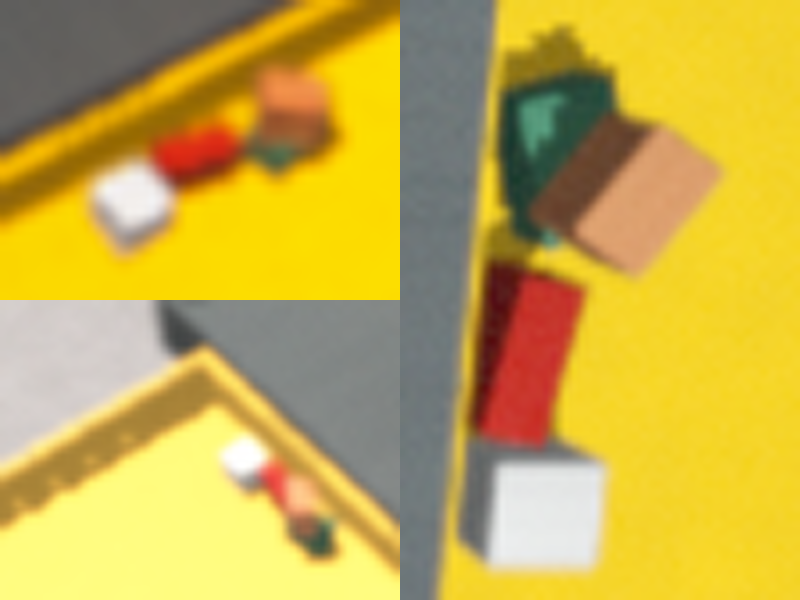

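```bash
python3 - <<'E'
from h import *
s=load('s9');w=load('w9');d=load('d9')
def tri(o):
    A=np.zeros((3,3));b=np.zeros(3)
    for c,u,v in o:
        p,r=ray(c,u,v);r/=np.linalg.norm(r);M=np.eye(3)-np.outer(r,r);A+=M;b+=M@p
    X=np.linalg.solve(A,b); return X.round(4),[(w2px(c,X)-[u,v]).round(1).tolist() for c,u,v in o]
def A(x,y): return s,315+(x+.5)/10-.5,240+(y+.5)/10-.5
def B(x,y): return w,390+(x-400+.5)/8-.5,145+(y+.5)/8-.5
print('cop top',tri([A(293,85),B(650,200)]))
print('alu top',tri([A(132,190),B(548,515)]))
print('red top',tri([A(200,145),B(533,352)]))
for n in (.02,.03,.04,.05): print(n,px2w(*A(293,85),n)-px2w(*B(650,200),n), px2w(*A(132,190),n)-px2w(*B(548,515),n))
E
```

```text
cop top (array([0.5064, 0.1393, 0.0351]), [[0.6, -0.0], [-1.0, 1.1]])
alu top (array([0.5535, 0.1307, 0.0186]), [[0.6, 0.1], [-0.9, 0.9]])
red top (array([0.5293, 0.1303, 0.017 ]), [[0.4, 0.0], [-0.6, 0.7]])
0.02 [-9.31252733e-03 -1.45382969e-02  1.11022302e-16] [ 0.00317326 -0.00106489  0.        ]
0.03 [-0.00167242 -0.00625414  0.        ] [0.01144143 0.00681566 0.        ]
0.04 [5.96769095e-03 2.03001957e-03 5.55111512e-17] [1.97095992e-02 1.46962017e-02 5.55111512e-17]
0.05 [1.36078001e-02 1.03141778e-02 5.55111512e-17] [ 2.79777691e-02  2.25767453e-02 -5.55111512e-17]
```

The zoom shows copper propped up on green, with its top at about z = 36 mm, which is marginal for the "below the rim" limit. Red and aluminium lie flat. I will turn the scraper a quarter turn and nudge copper off green towards plate -x, passing just above the aluminium.

>>> apply_moves(moves=[[0,0,0,0,0,-0.1745,-1],[0,0,0,0,0,-0.1745,-1],[0,0,0,0,0,-0.1745,-1],[0,0,0,0,0,-0.1745,-1],[0,0,0,0,0,-0.1745,-1],[0,0,0,0,0,-0.1745,-1],[0,0,0,0,0,-0.1745,-1],[0,0,0,0,0,-0.1745,-1],[0,0,0,0,0,-0.1745,-1],[-0.006,0.045,0,0,0,0,-1],[-0.007,0.052,0,0,0,0,-1],[-0.007,0.052,0,0,0,0,-1],[-0.006,0.046,0,0,0,0,-1],[0,0,0.04,0,0,0,-1],[0,0,0.04,0,0,0,-1],[0,0,0.015,0,0,0,-1],[0,0,0,0,0,0,-1],[0,0,0,0,0,0,-1]])

```text
t: 19.02
tcp_pos: [0.5541, 0.1824, 0.1185]
orientation: [3.141, 0.002, 3.014]
wrist_force: [-0.3, -0.6, -3.3]
grip_width: 0.255
```

```bash
python3 - <<'E'
from h import *
s=snap('scene'); save(s,'s11')
w=snap('wrist'); save(w,'w11')
d=snap('side')
print(arm.observe()['t'],arm.observe()['tcp_pos'],arm.observe()['orientation'])
a=cv2.resize(s['image'][200:320,290:410],(400,400),interpolation=2)
b=w['image'][0:400,80:480]
c=cv2.resize(d['image'][180:300,180:300],(400,400),interpolation=2)
cv2.imwrite('pics/p11.png',np.hstack([a,c]));cv2.imwrite('pics/w11.png',w['image'])
E
```

```text
19.175 [0.55401603 0.18222394 0.11818538] [3.14113159e+00 2.31049790e-03 3.01329707e+00]
```

View pics/p11.png

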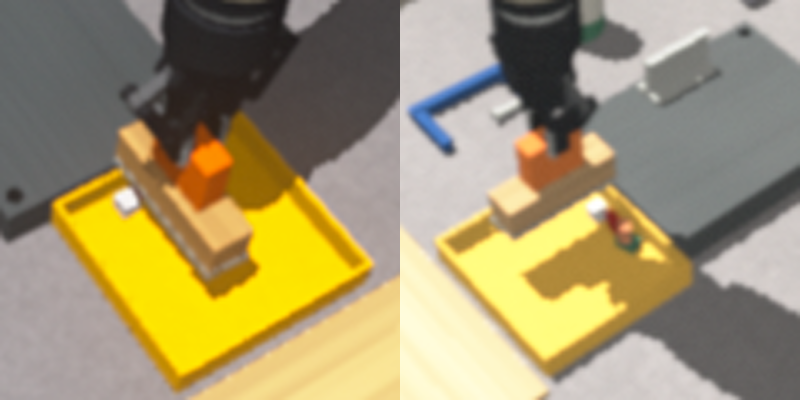

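View pics/w11.png

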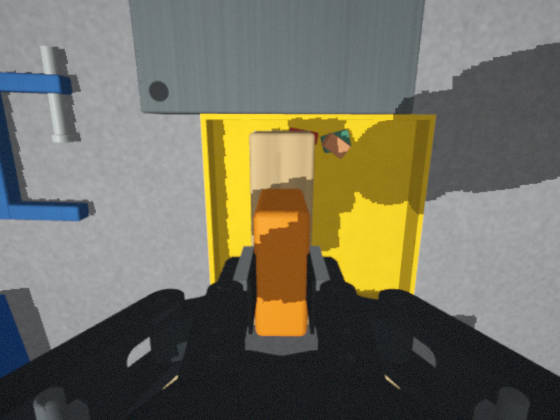

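```bash
cat >pl.py <<'E'
from h import *
P=np.array([0.5315,-0.0173,-0.130])
def tp(W):
    c,s=np.cos(P[2]),np.sin(P[2]);d=np.array(W)[:2]-P[:2];return np.array([c*d[0]+s*d[1],-s*d[0]+c*d[1]]).round(4)
E
python3 - <<'E'
from pl import *
w=load('w11'); z=.118-.0496
print('sole',z,'block end',tp(px2w(w,282,132,z+.04)),'corners',tp(px2w(w,250,132,z+.04)),tp(px2w(w,314,132,z+.04)))
print('rim outer',tp(px2w(w,201,115,.03)),tp(px2w(w,434,115,.03)),'inner',tp(px2w(w,226,120,.03)),'plate edge',tp(px2w(w,300,113,.04)),'copper',tp(px2w(w,338,145,.034)),'tcp',tp([.554,.1822]))
E
```

```text
sole 0.06839999999999999 block end [-0.0043  0.1405] corners [0.013  0.1405] [-0.0215  0.1405]
rim outer [0.0576 0.1304] [-0.1197  0.1303] inner [0.0387 0.134 ] plate edge [-0.0174  0.1289] copper [-0.0474  0.1523] tcp [-0.0036  0.2007]
```

>>> apply_moves(moves=[[0,0,0.025,0,0,0,-1],[0,0,0.014,0,0,0,-1],[0,0,0.006,0,0,0,-1],[0,0,0,0,0,0,-1]])

```text
t: 19.68
tcp_pos: [0.553, 0.1822, 0.0716]
orientation: [-3.141, -0.0, 3.013]
wrist_force: [-0.1, 0.4, -2.5]
grip_width: 0.254
```

>>> apply_moves(moves=[[0.008,0,0,0,0,0,-1],[0.008,0,0,0,0,0,-1],[0.008,0,0,0,0,0,-1],[0.008,0,0,0,0,0,-1],[0.008,0,0,0,0,0,-1],[0.006,0,0,0,0,0,-1],[0,0,0,0,0,0,-1]])

```text
t: 20.55
tcp_pos: [0.5071, 0.1882, 0.0716]
orientation: [-3.142, 0.0, 3.014]
wrist_force: [0.2, -0.4, -2.5]
grip_width: 0.253
```

```bash
python3 - <<'E'
from h import *
s=snap('scene'); save(s,'s12')
w=snap('wrist'); save(w,'w12')
print(arm.observe()['t'],arm.observe()['tcp_pos'],arm.observe()['orientation'])
a=cv2.resize(s['image'][200:320,290:410],(400,400),interpolation=2)
b=cv2.resize(w['image'][80:230,180:450],(720,400),interpolation=2)[:,200:600]
cv2.imwrite('pics/p12.png',np.hstack([a,b]))
E
```

```text
20.65 [0.50759604 0.18806513 0.07163834] [-3.14153840e+00  3.36520170e-04  3.01346832e+00]
```

View pics/p12.png

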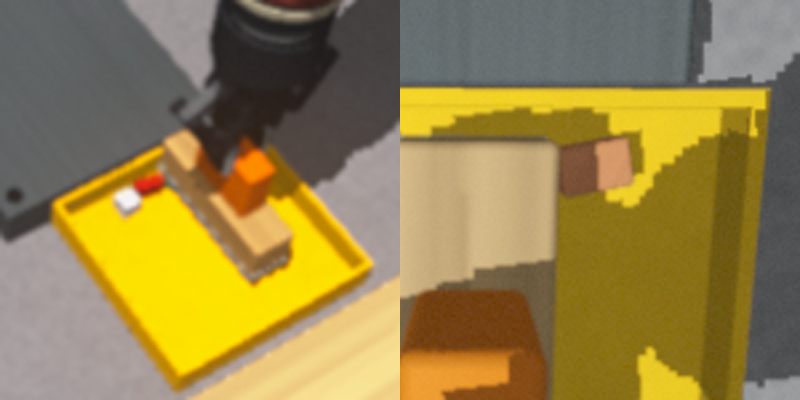

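>>> apply_moves(moves=[[-0.005,0,0,0,0,0,-1],[0,0,-0.03,0,0,0,-1],[0,0,-0.05,0,0,0,-1],[0,0,-0.05,0,0,0,-1],[0.003,-0.05,0,0,0,0,-1],[0.003,-0.055,0,0,0,0,-1],[0.003,-0.05,0,0,0,0,-1],[0.002,-0.04,0,0,0,0,-1],[0,0,0,0,0,0,-1]])

```text
t: 21.78
tcp_pos: [0.4767, -0.0071, 0.2017]
orientation: [-3.141, 0.001, 3.009]
wrist_force: [-0.4, 0.3, -2.7]
grip_width: 0.252
```

```bash
python3 - <<'E'
from h import *
s=snap('scene'); save(s,'s13')
w=snap('wrist'); save(w,'w13')
d=snap('side'); save(d,'d13')
print(arm.observe()['t'],arm.observe()['tcp_pos'],arm.observe()['orientation'])
a=cv2.resize(s['image'][200:320,290:410],(400,400),interpolation=2)
b=cv2.resize(d['image'][200:300,170:270],(400,400),interpolation=2)
cv2.imwrite('pics/p13.png',np.hstack([a,b])); cv2.imwrite('pics/w13.png',w['image'])
E
```

```text
21.925 [ 0.47689592 -0.00427173  0.20165896] [3.14136930e+00 1.49685562e-04 3.01339179e+00]
```

View pics/p13.png

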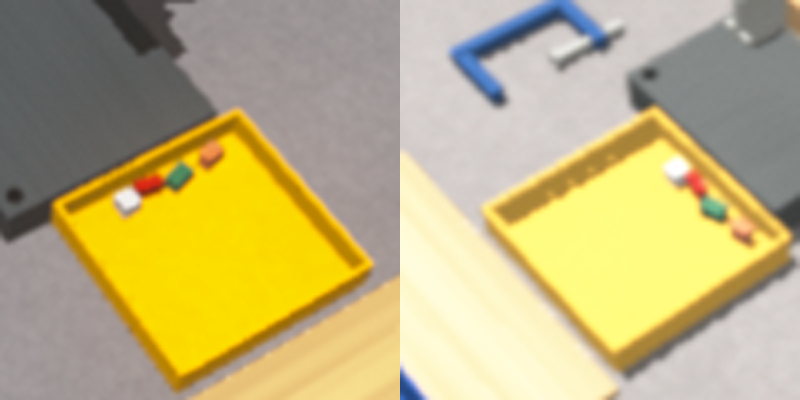

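View pics/w13.png

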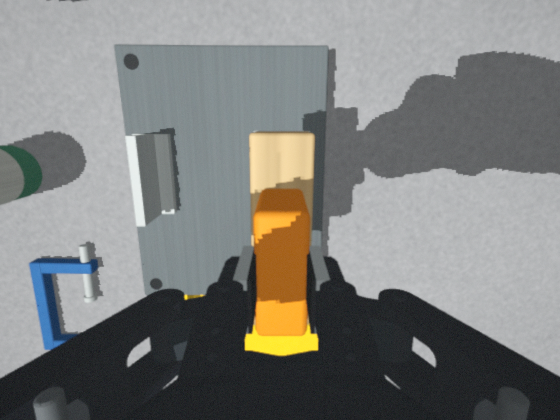

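All four off-cuts now lie singly on the tray floor: c(128,201), (148,184), (179,177) and (211,153). The tray has not moved. I return the scraper to the mat.

>>> apply_moves(moves=[[-0.0165,-0.045,0,0,0,0,-1],[-0.017,-0.051,0,0,0,0,-1],[-0.017,-0.051,0,0,0,0,-1],[-0.017,-0.051,0,0,0,0,-1],[-0.017,-0.051,0,0,0,0,-1],[-0.017,-0.051,0,0,0,0,-1],[-0.016,-0.048,0,0,0,0,-1],[0,0,0,0,0,0.168,-1],[0,0,0,0,0,0.168,-1],[0,0,0,0,0,0.168,-1],[0,0,0,0,0,0.168,-1],[0,0,0,0,0,0.168,-1],[0,0,0,0,0,0.168,-1],[0,0,0,0,0,0.168,-1],[0,0,0,0,0,0.168,-1],[0,0,0,0,0,0.168,-1],[0,0,0,0,0,0.165,-1],[0,0,0.045,0,0,0,-1],[0,0,0.045,0,0,0,-1],[0,0,0,0,0,0,-1]])

```text
t: 24.42
tcp_pos: [0.5474, -0.3615, 0.1071]
orientation: [-3.135, -0.004, 1.338]
wrist_force: [-0.8, -0.1, -2.0]
grip_width: 0.254
```

```bash
python3 - <<'E'
from h import *
s=snap('scene'); save(s,'s14')
w=snap('wrist'); save(w,'w14')
print(arm.observe()['t'],arm.observe()['tcp_pos'],arm.observe()['orientation'])
a=cv2.resize(s['image'][90:210,170:290],(400,400),interpolation=2)
b=w['image'][0:400,80:480]
cv2.imwrite('pics/p14.png',np.hstack([a,b]))
E
```

```text
24.525 [ 0.54944611 -0.36417503  0.11273761] [3.14122621e+00 2.15176014e-04 1.33768134e+00]
```

View pics/p14.png

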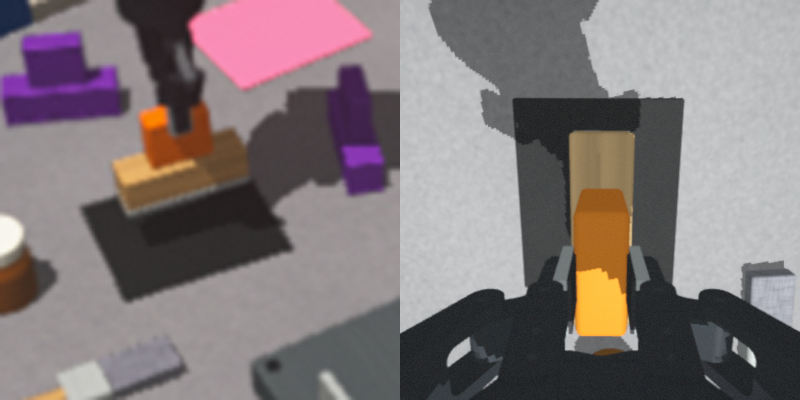

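The scraper is centred over the black mat and parallel to it. I lower it from TCP z 0.1127 to about 0.0545 and creep onto the mat.

>>> apply_moves(moves=[[0,0,0.03,0,0,0,-1],[0,0,0.018,0,0,0,-1],[0,0,0.008,0,0,0,-1],[0,0,0.002,0,0,0,-1],[0,0,0,0,0,0,-1]])

```text
t: 25.15
tcp_pos: [0.549, -0.3651, 0.0545]
orientation: [3.141, 0.001, 1.337]
wrist_force: [-1.1, -1.1, -2.7]
grip_width: 0.25
```

>>> apply_moves(moves=[[0,0,0.001,0,0,0,-1],[0,0,0,0,0,0,-1]])

```text
t: 25.4
tcp_pos: [0.5491, -0.3653, 0.0537]
orientation: [3.14, 0.001, 1.337]
wrist_force: [-0.7, -0.7, 2.0]
grip_width: 0.254
```

Force has turned positive, so the sole is on the mat. I release and go up.

>>> apply_moves(moves=[[0,0,0,0,0,0,0],[0,0,0,0,0,0,1],[0,0,0,0,0,0,1],[0,0,0,0,0,0,1],[0,0,0,0,0,0,1],[0,0,0,0,0,0,1],[0,0,0,0,0,0,1]])

```text
t: 26.28
tcp_pos: [0.5487, -0.3647, 0.0526]
orientation: [3.142, 0.0, 1.337]
wrist_force: [1.0, 0.4, -0.4]
grip_width: 1.003
```

>>> apply_moves(moves=[[0,0,-0.02,0,0,0,1],[0,0,-0.045,0,0,0,1],[0,0,-0.05,0,0,0,1],[0,0,-0.04,0,0,0,1],[0,0,0,0,0,0,1],[0,0,0,0,0,0,1]])

```text
t: 27.02
tcp_pos: [0.5487, -0.3647, 0.2079]
orientation: [3.141, 0.0, 1.337]
wrist_force: [0.5, -0.9, -0.3]
grip_width: 1.0
```

```bash
python3 - <<'E'
from h import *
s=snap('scene','s15.png'); save(s,'s15')
w=snap('wrist','w15.png'); save(w,'w15')
print(arm.observe()['t'],arm.observe()['tcp_pos'],arm.observe()['wrist_force'])
a=cv2.resize(s['image'][150:330,210:450],(800,600),interpolation=2);cv2.imwrite('pics/c15.png',a)
E
```

```text
27.125 [ 0.54820843 -0.36427144  0.20646945] [ 0.00841541 -0.21115302 -0.24950552]
```

View pics/w15.png

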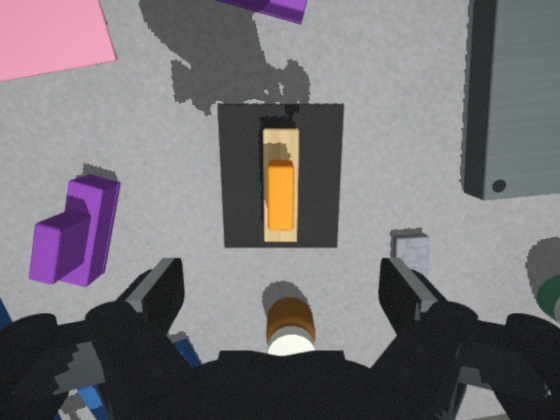

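View pics/c15.png

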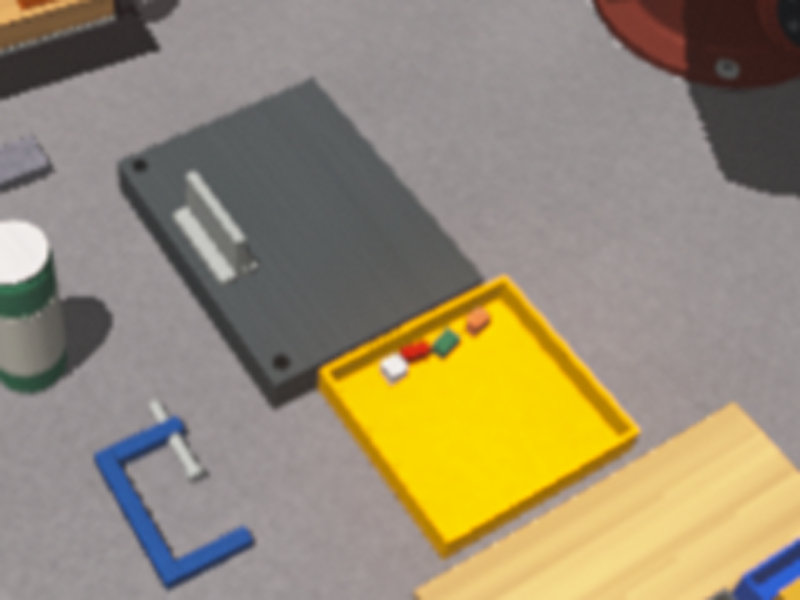

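The scraper stands upright in the middle of the black mat, at (281,185) in the wrist picture. The tray is flush with the plate and all four off-cuts lie on its floor. The bracket, can and clamp look unmoved.

```bash
python3 -c "
from workcell import arm
print(arm.hand_in())"
```

```text
the job is handed in; nothing more can be done
None
```

The job is done and handed in at about 27 s of the 64 s allowed; no verdict was reported back.

- **Tray:** I hooked the near rim from inside and dragged the tray until the force rose from about 6 N to 15 N against the plate. A wrist picture taken after the sweep put the rim within about 1 mm of the plate edge. The last scene picture shows it still flush.
- **Off-cuts:** One sweep took all four over the edge. Copper then lay propped on green, possibly too high for the "below the rim" limit, so I nudged it off with the scraper turned a quarter turn. The last picture shows all four lying separately on the tray floor.
- **Scraper:** It stands upright in the middle of the black mat, released and clear of the gripper.
- **Other things:** The bracket, can and clamp look unmoved in the last picture. I compared these by eye only. The brush is cut off in that close-up, and I did not check it separately.

No check failed or disagreed at the end. The independent position measurements agreed to within about 2 mm.

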